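Re-pin the vent stay of a sweet-drying chest

ROBOT

A 6-joint arm with a two-finger parallel gripper is mounted at the origin on the work surface. World frame = base frame: x ahead of the robot, y to its left, z up, the work surface at z = 0. Lengths are in mm, angles in degrees, forces in N, time in s.
With the tool pointing down it reaches from about 300 to 850 mm from the base axis. Payload 4.2 kg.
Tool frame: the origin (TCP) lies between the finger pads; the fingertips stand 22 mm ahead of it and the grasp point (between the pads) lies 3 mm ahead of it; z points along the fingers, y is the direction in which the jaws open and shut (so a half turn about z gives the same grasp; the last joint's range is limited). The gripper opens to 91 mm and grips with 3 to 60 N. Pads are 32 mm wide; open, the fingers measure 118 mm over their backs; the gripper's body (76 mm by 178 mm) begins 60 mm behind the grasp point.
Start: joints at [-67.323, 18.312, 89.639, -0, 72.044, -1.146], TCP at [232.26, -526.021, 215.476] pointing down, gripper open.
Joint ranges: [-177.97, 177.97], [-48.28, 115.42], [12.27, 149.76], [-77.06, 257.06], [2.81, 150.46], [-146.56, 146.56]. Speed limits (degrees/s): [147.25, 147.25, 180, 180, 180, 180].

INTERFACE

Orientations are given as [roll, pitch, yaw] about the fixed x, y, z axes, in that order (R = Rz(yaw) Ry(pitch) Rx(roll)).
In Python, from workcell import telemetry, cams, env gives the robot as it stands.
- The arm moves only by the shell command python3 -m inch 'ROWS' [FORCE]. ROWS is JSON, a list of rows, each an object of numbers: "x", "y", "z": the shift along the tool's x, y, z in cm; "yaw": the turn about the tool's z in units of 5 degrees (1.0 is 5 degrees); "gripper": the gripper's target within -1 to 1 (fully open at 1, half-way at 0, shut at -1). A call has 1 to 12 rows; each row shifts and turns the commanded pose from where the row before left it, along the tool's axes as they then stand; what a row does not reach is not made up. A row lasts 1/12 s, in which the tool goes at most 41.7 mm and 7.16 degrees, less where a joint would pass 70% of its speed; a pose out of reach is approached as far as the arm can. A call is refused whole if a number of a shift passes 4.17 or a number of a turn 1, either way. A call with a gripper value outside its range is refused whole. The fingers move at their own pace and stop on an object; FORCE is the grip in N (left out, the last holds). Time passes only in rows, so rows that do not move let the fingers close. It gives the time, the measured TCP pose, the force and the opening at its end, in the units of the state.
- telemetry.state(): the state, without advancing time (a new reading comes with each control period).
- cams.grab_frame(name): name is "side" or "top" or "wrist"; returns a dict with "pixels" (384x512x3 uint8, red, green, blue), "mtx" (3x3 intrinsics, pixels), "rvec" (rotation vector, rad) and "tvec" (3), from world to camera coordinates, as OpenCV has them. Camera axes: x right, y down, z forward; pixel columns grow to the right and rows downward; lengths in mm; the calibration is good to about 2 mm. A picture is of the moment at which its call begins. There is no depth.
- env.job_done(): hands the job in, once; it reports no verdict.
The state is a dict: "time_s": time; "qpos": joint angles; "qvel": joint speeds; "effort": joint torques, N m; "ee_pos": TCP position; "ee_rot": TCP orientation; "force": force on the tool from outside, world axes, zero at the start; "torque": the same for the moment, N m; "gripper_width": finger opening in mm.
Only numpy, scipy, OpenCV 4.12 (cv2) and the standard library are available. Lean on these libraries where they do the work, as an engineer would, in place of code of your own. Each camera call takes 0.05 s, during which the arm holds its last target. There are 200 camera calls.

TASK

The vent shutter on top of the sweet-drying chest stands too far shut. Lift its stay off the pin by the knob, push the shutter open with it, and drop the middle one of the stay's three round holes over the pin so that the stay lies flat and fully down, then let go. Feel for the pin gently, without forcing the stay against it, and leave the cup, jar and spoon where they are.

Things in the scene. Friction and masses are not known exactly. Their poses are not given: they have to be found in the camera images.
- chest: Low stainless chest, 240 x 580 x 120 mm (x, y, z), fixed to the table. Origin: centre of its underside; its top face is 120 mm above. Its long side is its y axis; the vent shutter and its stay work along this y axis, on the chest's centre line.
- pin_plate: Dark steel plate 34 x 66 x 4 mm on the chest top at chest (0, -50) mm, axes as the chest's, with a long slot along y. Origin: centre of its underside, on the chest top. The steel pin stands upright in the slot on a 20 mm collar; the collar's top, 10 mm above the origin, is level with the stay's underside when the stay is fully down.
- pin_place (a point): Middle of the pin plate, at the height of the pin's top (22 mm above the chest top). NOT the pin itself: the pin is clamped (immovable) on the plate's centre line anywhere up to 12 mm to either side of this point along y, unmeasured. Pin 10 mm diameter, top edge bevelled 0.6 mm. It bends if the stay loads it with more than 15 N.
- shutter (a joint): Sliding vent shutter (aluminium plate 154 x 130 mm) on the chest top; m, grows as it slides open towards chest +y; near 0 at the start, range -0.03 to 0.115. Rubbing friction about 2 N, no spring: it stays where left.
- stay: Brass strip 28 x 4 mm, 287 long, riveted to the shutter at its +y end, lying towards chest -y. Origin: at the rivet, on its underside; axes as the chest's when level. Hinges up at the rivet (to 0.6 rad), 0.04 rad side play, 220 g, falls by itself. From the rivet: slot at 105 mm, three round 11.6 mm through holes at 150, 185, 220, knob at 255.
- knob (a point): Centre of the grasp on the knob: black upright cylinder 20 mm diameter, 44 mm high, standing on the strip's upper face. The point is on its axis, 26 mm above the strip's upper face, 30 mm above its underside, 18 mm below the knob's top; 255 mm from the rivet.
- middle_hole (a point): Centre of the middle round hole, on the strip's underside, 185 mm from the rivet (70 mm from the knob's axis, towards the rivet).
- slot (a point): Centre of the long slot, 50 x 11.6 mm, on the strip's underside, 105 mm from the rivet. The pin stands somewhere in this slot at the start.
- cup: Bystander: small loose steel cup, 56 mm diameter, 60 mm high, on the chest top beside the pin plate. Origin: centre of its underside.
- jar: Bystander: small loose glass jar, 48 mm diameter, 70 mm high, on the chest top on the robot's side of the pin plate. Origin: centre of its underside.
- spoon: Bystander: loose steel spoon, about 160 mm long, lying on the chest top beyond the stay, along the chest's y axis. Origin: near the middle of its length, underneath.

How it is judged:
By the outcome, as a careful person would: the job done as asked, in the order asked, and still so for the second after the job is handed in, with the robot touching nothing.
It also fails if it takes over 64 s, if anything falls off the work surface, if the arm or the gripper's body presses on something with over 40 N, if the wrist force passes 120 N, or if a joint passes its speed limit or range.

## Working session

There is one attempt and no reset: what is moved stays moved. The work goes in short steps, Python scripts to look and compute and a shell command to move; the robot and the scene stay as the last step left them, time stands still between calls to the robot, and variables do not carry over. Pictures are saved under pics/ and viewed, about 8 in all and at most 12, crops included, and the job is handed in when it is done.

```bash
ls; mkdir -p pics; cat > h.py <<'E'
import numpy as np, cv2
from workcell import telemetry, cams, env
def grab(n,f):
    d=cams.grab_frame(n); cv2.imwrite('pics/'+f+'.png',d['pixels'][:,:,::-1]); np.savez('pics/'+f+'.npz',**d); return d
def cam(f): return dict(np.load('pics/'+f+'.npz'))
def ray(d,u,v):
    R=cv2.Rodrigues(np.array(d['rvec'],float))[0]; t=np.array(d['tvec'],float).ravel()
    r=R.T@np.linalg.inv(d['mtx'])@[u,v,1.]; return -R.T@t, r/np.linalg.norm(r)
def onz(d,u,v,z):
    c,r=ray(d,u,v); return c+r*(z-c[2])/r[2]
def proj(d,P): return cv2.projectPoints(np.array(P,float).reshape(-1,3),np.array(d['rvec'],float),np.array(d['tvec'],float),np.array(d['mtx'],float),None)[0].reshape(-1,2)
E
python3 - <<'E'
from h import *
a=[grab(n,n+'0')['pixels'] for n in('side','top')]
cv2.imwrite('pics/both0.png',np.hstack(a)[:,:,::-1]) 
cv2.imwrite('pics/both0.png',cv2.resize(np.vstack(a)[:,:,::-1],(400*1,600)))
print(telemetry.state())
E
```

```text
pics
{'time_s': 0.1, 'qpos': array([-6.73218060e+01,  1.83472619e+01,  8.96990188e+01, -1.11001774e-04,
        7.20458550e+01, -1.14688398e+00]), 'qvel': array([-0.08165631, -0.05130277, -0.12948856, -0.02587698, -0.04466227,
       -0.05235136]), 'effort': array([-4.10916527e-04, -4.13336384e+01, -2.32509792e+01,  7.28727621e-02,
        4.22264845e-02, -4.94307460e-05]), 'ee_pos': array([ 232.08328641, -525.58106088,  214.7142426 ]), 'ee_rot': array([-1.79907881e+02, -1.73862616e-03,  2.38251109e+01]), 'force': array([-0.33325405,  0.3786711 , -0.02899814]), 'torque': array([0.05047541, 0.04126975, 0.01298391]), 'gripper_width': 91.13063244424944}
```

View pics/top0.png

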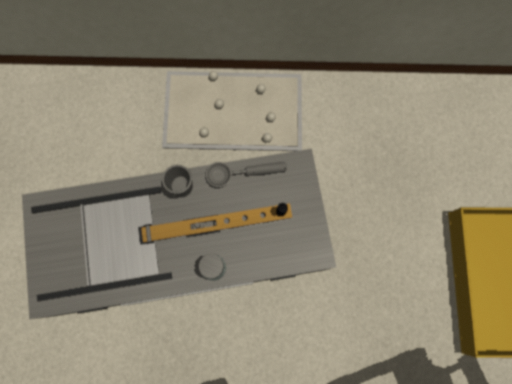

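View pics/side0.png

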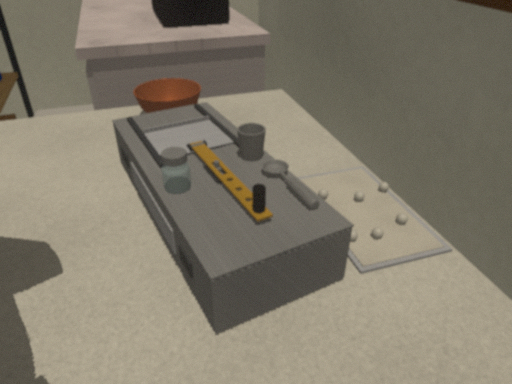

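The top view shows the chest, with the stay's rivet end near (147,233), the knob at (281,210), the cup at (178,181), the jar at (210,267) and the spoon at (245,172). The side view agrees: the knob is at (259,198) and the jar at (176,170).

```bash
python3 - <<'E'
from h import *
d=cam('top0'); im=d['pixels']; hsv=cv2.cvtColor(im,cv2.COLOR_RGB2HSV)
c=[onz(d,u,v,120) for u,v in [(23.5,195.5),(312,150),(333,267),(30,318)]]
print('chest',np.round(c,1), np.round(np.mean(c,0),1))
print('cam',ray(d,0,0)[0])
m=((hsv[...,0]>10)&(hsv[...,0]<28)&(hsv[...,1]>140)&(hsv[...,2]>90)).astype(np.uint8); m[:,320:]=0
pts=np.argwhere(m)[:,::-1]; r=cv2.minAreaRect(pts.astype(np.float32)); b=cv2.boxPoints(r)
P=np.array([onz(d,u,v,134) for u,v in b]); print('strip',np.round(P,1))
ctr=P.mean(0); e=sorted(range(3),key=lambda i:np.linalg.norm(P[i+1]-P[i]))
ax=P[1]-P[0] if np.linalg.norm(P[1]-P[0])>np.linalg.norm(P[2]-P[1]) else P[2]-P[1]
print('ctr',ctr,'len',np.linalg.norm(ax),'ang',np.degrees(np.arctan2(ax[1],ax[0])))
k=(im.max(2)<45).astype(np.uint8); k[:195]=0;k[225:]=0;k[:,:265]=0;k[:,300:]=0
p=np.argwhere(k); print('knob px',p.mean(0)[::-1],len(p),p.min(0),p.max(0)); u,v=p.mean(0)[::-1]
print('knob mid160',onz(d,u,v,160),'178',onz(d,u,v,178))
for n,(u,v) in dict(cup=(178,181),jar=(210,267),spoon0=(207,175),spoon1=(285,168)).items(): print(n,np.round(onz(d,u,v,120),0),np.round(onz(d,u,v,180),0))
E
```

```text
chest [[ 601.8  402.2  120. ]
 [ 708.4 -165.3  120. ]
 [ 476.1 -202.9  120. ]
 [ 370.6  359.9  120. ]] [539.2  98.5 120. ]
cam [424.74426637 -37.54322664 963.7527537 ]
strip [[ 541.9  164.6  134. ]
 [ 594.4 -117.3  134. ]
 [ 566.8 -121.7  134. ]
 [ 515.   158.3  134. ]]
ctr [554.52279585  20.95022017 134.        ] len 286.74815202930364 ang -79.44717983356708
knob px [280.91752577 209.36082474] 97 [204 276] [215 286]
knob mid160 [ 577.75489383 -100.15030175  160.        ] 178 [574.328229   -98.74821964 178.        ]
cup [638. 101. 120.] [623.  91. 180.]
jar [471.  31. 120.] [468.  26. 180.]
spoon0 [652.  44. 120.] [635.  38. 180.]
spoon1 [ 670. -111.  120.] [ 652. -106.  180.]
```

```bash
python3 -m inch '[{"x":3.04,"y":-1.57,"z":-0.8},{"x":3.04,"y":-1.57,"z":-0.8},{"x":3.04,"y":-1.57,"z":-0.8},{"x":3.04,"y":-1.57,"z":-0.8},{"x":3.04,"y":-1.57,"z":-0.5},{"x":3.04,"y":-1.57,"z":-0.5},{"x":3.04,"y":-1.57,"z":-0.5},{"x":3.04,"y":-1.57,"z":-0.5}]' && python3 -m inch '[{"x":3.04,"y":-1.57,"z":-0.5},{"x":3.04,"y":-1.57,"z":-0.5},{"x":3.04,"y":-1.57,"z":-0.5},{"x":3.04,"y":-1.57,"z":-0.5},{"x":3.04,"y":-1.57},{"x":3.04,"y":-1.57},{"x":3.04,"y":-1.57},{"x":3.04,"y":-1.57}]' && python3 -m inch '[{"yaw":-0.96},{"yaw":-0.96},{"yaw":-0.96},{"yaw":-0.96},{"yaw":-0.96},{"yaw":-0.96},{"yaw":-0.96},{"yaw":-0.96},{"yaw":-0.96},{"yaw":-0.96}]' && python3 -m inch '[{"yaw":-0.96},{"yaw":-0.96},{"yaw":-0.96},{"yaw":-0.96},{"yaw":-0.96},{"yaw":-0.96},{"x":0}]' && python3 -c "
from h import *
grab('wrist','w1')"
```

```text
invalid input
```

```bash
python3 -m inch '[{"x":3.04,"y":-1.57,"z":-0.8,"yaw":0,"gripper":1}]'; python3 -c "
from h import *
print(telemetry.state()['time_s'])"
```

```text
time_s: 0.18
ee_pos: [251.1, -501.6, 221.2]
ee_rot: [-179.9, 0.2, 23.6]
force: [-0.1, -0.0, -0.6]
gripper_width: 91.2
0.1833
```

```bash
python3 -m inch '[{"x":3.04,"y":-1.57,"z":-0.8,"yaw":0,"gripper":1},{"x":3.04,"y":-1.57,"z":-0.8,"yaw":0,"gripper":1},{"x":3.04,"y":-1.57,"z":-0.8,"yaw":0,"gripper":1},{"x":3.04,"y":-1.57,"z":-0.5,"yaw":0,"gripper":1},{"x":3.04,"y":-1.57,"z":-0.5,"yaw":0,"gripper":1},{"x":3.04,"y":-1.57,"z":-0.5,"yaw":0,"gripper":1},{"x":3.04,"y":-1.57,"z":-0.5,"yaw":0,"gripper":1}]' && python3 -m inch '[{"x":3.04,"y":-1.57,"z":-0.5,"yaw":0,"gripper":1},{"x":3.04,"y":-1.57,"z":-0.5,"yaw":0,"gripper":1},{"x":3.04,"y":-1.57,"z":-0.5,"yaw":0,"gripper":1},{"x":3.04,"y":-1.57,"z":-0.5,"yaw":0,"gripper":1},{"x":3.04,"y":-1.57,"z":0,"yaw":0,"gripper":1},{"x":3.04,"y":-1.57,"z":0,"yaw":0,"gripper":1},{"x":3.04,"y":-1.57,"z":0,"yaw":0,"gripper":1},{"x":3.04,"y":-1.57,"z":0,"yaw":0,"gripper":1}]' && python3 -m inch '[{"x":0,"y":0,"z":0,"yaw":-0.96,"gripper":1},{"x":0,"y":0,"z":0,"yaw":-0.96,"gripper":1},{"x":0,"y":0,"z":0,"yaw":-0.96,"gripper":1},{"x":0,"y":0,"z":0,"yaw":-0.96,"gripper":1},{"x":0,"y":0,"z":0,"yaw":-0.96,"gripper":1},{"x":0,"y":0,"z":0,"yaw":-0.96,"gripper":1},{"x":0,"y":0,"z":0,"yaw":-0.96,"gripper":1},{"x":0,"y":0,"z":0,"yaw":-0.96,"gripper":1}]' && python3 -m inch '[{"x":0,"y":0,"z":0,"yaw":-0.96,"gripper":1},{"x":0,"y":0,"z":0,"yaw":-0.96,"gripper":1},{"x":0,"y":0,"z":0,"yaw":-0.96,"gripper":1},{"x":0,"y":0,"z":0,"yaw":-0.96,"gripper":1},{"x":0,"y":0,"z":0,"yaw":-0.96,"gripper":1},{"x":0,"y":0,"z":0,"yaw":-0.96,"gripper":1},{"x":0,"y":0,"z":0,"yaw":-0.96,"gripper":1},{"x":0,"y":0,"z":0,"yaw":-0.96,"gripper":1},{"x":0,"y":0,"z":0,"yaw":0,"gripper":1},{"x":0,"y":0,"z":0,"yaw":0,"gripper":1}]' && python3 -c "
from h import *
grab('wrist','w1')"
```

```text
time_s: 0.77
ee_pos: [404.6, -311.3, 267.4]
ee_rot: [-180.0, 0.0, 23.8]
force: [0.2, 0.3, -0.4]
gripper_width: 91.2
time_s: 1.43
ee_pos: [576.3, -98.2, 287.0]
ee_rot: [-180.0, 0.0, 23.8]
force: [0.7, -0.6, 0.5]
gripper_width: 91.1
time_s: 2.1
ee_pos: [575.5, -99.7, 286.9]
ee_rot: [-179.9, 0.0, 62.5]
force: [0.3, 0.1, -0.8]
gripper_width: 91.0
time_s: 2.93
ee_pos: [575.6, -99.7, 287.0]
ee_rot: [-180.0, -0.0, 100.5]
force: [-0.2, -0.0, -0.5]
gripper_width: 91.2
```

View pics/w1.png

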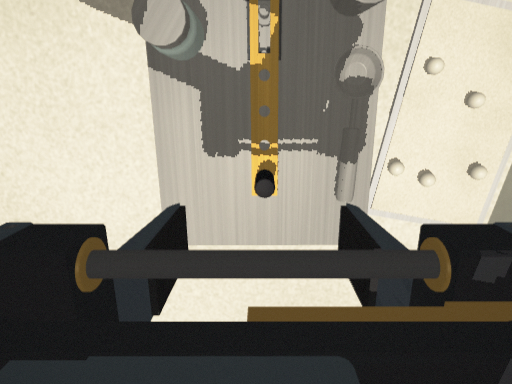

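The wrist view shows the knob at (264,184), the holes near (264,75), (264,111) and (264,146), and the slot at (264,30). I'll zoom on the slot.

```bash
python3 -m inch '[{"x":3.5,"y":0,"z":0,"yaw":0,"gripper":1},{"x":2.5,"y":0,"z":0,"yaw":0,"gripper":1},{"x":0,"y":0,"z":0,"yaw":0,"gripper":1},{"x":0,"y":0,"z":0,"yaw":0,"gripper":1}]' && python3 - <<'E'
from h import *
d=grab('wrist','w2'); im=d['pixels']
cv2.imwrite('pics/w2z.png',cv2.resize(im[0:200,190:340,::-1],None,fx=4,fy=3,interpolation=cv2.INTER_NEAREST) if 0 else cv2.resize(im[10:210,190:340,::-1],None,fx=3,fy=3,interpolation=cv2.INTER_NEAREST))
print(proj(d,[[576,-99.5,178],[548.4,49.4,142]]), ray(d,256,192))
E
```

```text
time_s: 3.32
ee_pos: [564.5, -40.0, 287.5]
ee_rot: [180.0, 0.0, 100.7]
force: [0.1, 0.2, 0.8]
gripper_width: 91.4
[[262.02262409 244.56630663]
 [262.59177132  86.34124222]] (array([551.46765009,  33.19943938, 456.09452993]), array([ 0.03054554, -0.27739142, -0.9602713 ]))
```

View pics/w2z.png

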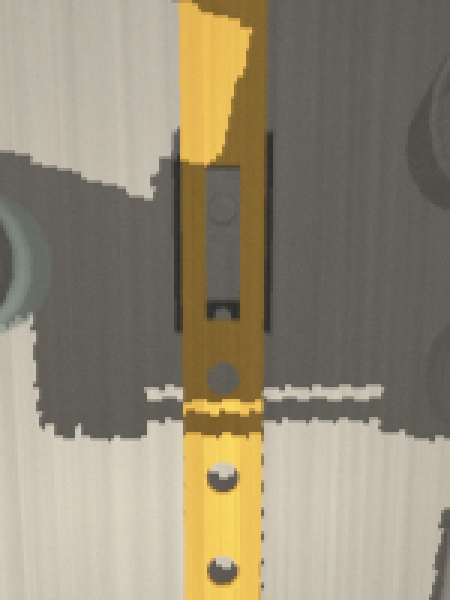

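The pin shows at zoom (222,207), which is image (264,79). The slot runs over zoom rows 167–319, and the three holes are at zoom rows 378, 477 and 570. Next I'll convert these to positions.

```bash
python3 - <<'E'
from h import *
d=cam('w2'); im=d['pixels'].astype(int)
a=np.radians(10.62); X=np.array([np.cos(a),np.sin(a)]); Y=np.array([-np.sin(a),np.cos(a)])
O=np.array([539.2,98.5])
f=lambda u,v,z:np.round([(onz(d,u,v,z)[:2]-O)@X,(onz(d,u,v,z)[:2]-O)@Y],2)
px=lambda zu,zv:(190+(zu+.5)/3-.5,10+(zv+.5)/3-.5)
print('pin',f(*px(222,207),142)); print('plate top/bot',f(*px(222,132),124),f(*px(222,331),124),'L/R',f(*px(176,250),124),f(*px(272,250),124))
print('slot',f(*px(222,167),134),f(*px(222,319),134))
for v in(378,477,570): print('hole',f(*px(222.5,v),134))
# strip edges by colour, per row
sat=im[...,0]-im[...,2]
for r in (30,50,100,140,160,180,200,220,235):
    row=sat[r]; c=[i for i in range(235,295) if row[i]>30]
    if c:
        # subpixel edges
        pk=row[c].max(); l=c[0];rr=c[-1]
        print(r,l,rr,f(l-.5,r,134),f(rr+.5,r,134),'mid',(f(l-.5,r,134)+f(rr+.5,r,134))/2)
k=(im.max(2)<40); k[:225]=0;k[262:]=0;k[:,:240]=0;k[:,290:]=0
ys,xs=np.nonzero(k); print('knob',xs.min(),xs.max(),ys.min(),ys.max(),xs.mean(),ys.mean(),f(xs.mean(),ys.mean(),165))
s=telemetry.state(); p=s['ee_pos'][:2]-O; print('tcp',p@X,p@Y)
d=cam('w1');im=d['pixels']; k=(im.max(2)<40); k[:165]=0;k[205:]=0;k[:,:240]=0;k[:,290:]=0
ys,xs=np.nonzero(k); print('knob1',xs.min(),xs.max(),ys.min(),ys.max(),xs.mean(),f(xs.mean(),ys.min()+11,178))
E
```

```text
pin [  1.03 -42.86]
plate top/bot [  1.02 -17.72] [  1.19 -83.03] L/R [-14.81 -55.62] [ 18.44 -55.56]
slot [  1.02 -29.84] [  1.14 -78.51]
hole [  1.37 -98.53]
hole [   1.47 -133.67]
hole [   1.56 -168.58]
30 249 278 [-13.59   1.8 ] [15.15  1.84] mid [0.78 1.82]
50 250 278 [-12.81 -15.91] [ 15.42 -15.86] mid [  1.305 -15.885]
100 250 277 [-13.25 -62.72] [ 15.12 -62.68] mid [  0.935 -62.7  ]
140 251 277 [ -12.59 -103.05] [  15.71 -103.01] mid [   1.56 -103.03]
160 251 277 [ -12.78 -124.27] [  16.01 -124.22] mid [   1.615 -124.245]
180 251 277 [ -12.97 -146.23] [  16.33 -146.19] mid [   1.68 -146.21]
200 251 276 [ -13.17 -168.99] [  15.55 -168.94] mid [   1.19  -168.965]
220 251 276 [ -13.37 -192.58] [  15.88 -192.53] mid [   1.255 -192.555]
235 252 276 [ -12.39 -210.84] [  16.12 -210.8 ] mid [   1.865 -210.82 ]
knob 256 273 225 249 264.26771653543307 232.9724409448819 [   1.96 -194.67]
tcp -0.5517326327725011 -141.64506440251597
knob1 256 274 170 191 264.96385542168673 [   2.12 -196.76]
```

```bash
python3 -m inch '[{"x":-3.1,"y":0.1,"z":0,"yaw":0,"gripper":1},{"x":-3.1,"y":0.13,"z":1,"yaw":0,"gripper":1},{"x":0,"y":0,"z":3,"yaw":0,"gripper":0.5},{"x":0,"y":0,"z":3,"yaw":0,"gripper":0.2},{"x":0,"y":0,"z":2.5,"yaw":0,"gripper":0.0},{"x":0,"y":0,"z":2,"yaw":0,"gripper":-0.1},{"x":0,"y":0,"z":0.9,"yaw":0,"gripper":-0.1},{"x":0,"y":0,"z":0,"yaw":0,"gripper":-0.1},{"x":0,"y":0,"z":0,"yaw":0,"gripper":-0.1},{"x":0,"y":0,"z":0,"yaw":0,"gripper":-0.1}]' 12 && python3 - <<'E'
from h import *
d=grab('wrist','w3'); im=d['pixels']
cv2.imwrite('pics/w3.png',im[:,:,::-1])
print(telemetry.state()['ee_pos'],telemetry.state()['force'])
E
```

```text
time_s: 4.2
ee_pos: [579.5, -101.9, 165.0]
ee_rot: [179.8, 0.1, 100.6]
force: [0.4, 0.7, -0.3]
gripper_width: 42.1
[ 579.52248206 -101.73399506  165.17712294] [ 0.08513888 -0.91250598 -0.17682205]
```

View pics/w3.png

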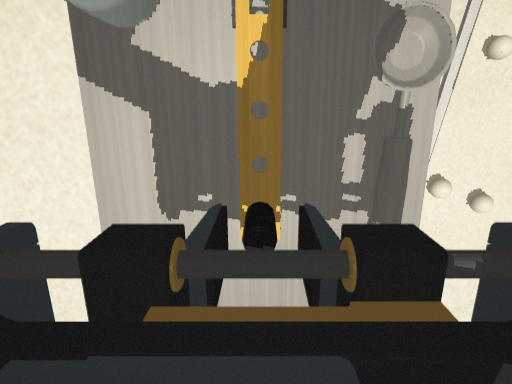

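The knob at (260,225) stands between the fingers, whose inner edges are at x≈226 and 300, so it is slightly left of centre. I'll shift about 1.5 mm and close.

```bash
python3 -m inch '[{"x":0,"y":-0.15,"z":0.1,"yaw":0,"gripper":-0.3},{"x":0,"y":0,"z":0,"yaw":0,"gripper":-0.45},{"x":0,"y":0,"z":0,"yaw":0,"gripper":-0.55},{"x":0,"y":0,"z":0,"yaw":0,"gripper":-1},{"x":0,"y":0,"z":0,"yaw":0,"gripper":-1},{"x":0,"y":0,"z":0,"yaw":0,"gripper":-1}]' 12 ; python3 -m inch '[{"x":0,"y":0,"z":0,"yaw":0,"gripper":-1},{"x":0,"y":0,"z":0,"yaw":0,"gripper":-1},{"x":0,"y":0,"z":0,"yaw":0,"gripper":-1}]'; cat >> h.py <<'E'
a=np.radians(10.62); X=np.array([np.cos(a),np.sin(a)]); Y=np.array([-np.sin(a),np.cos(a)]); O=np.array([539.2,98.5])
def st():
    s=telemetry.state(); p=s['ee_pos'][:2]-O; F=s['force']
    print('t %.2f X %.2f Y %.2f z %.2f | F X %.1f Y %.1f z %.1f w %.1f'%(s['time_s'],p@X,p@Y,s['ee_pos'][2],F[:2]@X,F[:2]@Y,F[2],s['gripper_width']))
E
python3 -c "from h import *;st()"
```

```text
time_s: 4.75
ee_pos: [577.1, -101.6, 162.8]
ee_rot: [180.0, 0.0, 100.6]
force: [0.4, 0.7, 1.0]
gripper_width: 19.3
time_s: 5.0
ee_pos: [577.1, -101.6, 162.7]
ee_rot: [180.0, 0.0, 100.6]
force: [1.0, -0.1, 2.1]
gripper_width: 19.2
t 5.00 X 0.39 Y -203.65 z 162.72 | F X 1.0 Y -0.3 z 2.1 w 19.2
```

```bash
python3 -m inch '[{"x":0.06,"y":0,"z":-0.47,"yaw":0,"gripper":-1},{"x":0.07,"y":0,"z":-0.47,"yaw":0,"gripper":-1},{"x":0.08,"y":0,"z":-0.47,"yaw":0,"gripper":-1},{"x":0.09,"y":0,"z":-0.47,"yaw":0,"gripper":-1},{"x":0.1,"y":0,"z":-0.47,"yaw":0,"gripper":-1},{"x":0.11,"y":0,"z":-0.47,"yaw":0,"gripper":-1},{"x":0.12,"y":0,"z":-0.47,"yaw":0,"gripper":-1},{"x":0.12,"y":0,"z":-0.47,"yaw":0,"gripper":-1},{"x":0.13,"y":0,"z":-0.47,"yaw":0,"gripper":-1},{"x":0,"y":0,"z":0,"yaw":0,"gripper":-1},{"x":0,"y":0,"z":0,"yaw":0,"gripper":-1}]';  python3 - <<'E'
from h import *
st(); grab('wrist','w4'); d=grab('side','s4'); cv2.imwrite('pics/s4.png',d['pixels'][:,:,::-1])
E
```

```text
time_s: 5.92
ee_pos: [575.4, -92.9, 205.1]
ee_rot: [180.0, 0.0, 100.6]
force: [-0.2, 0.5, -2.9]
gripper_width: 19.6
t 5.92 X 0.33 Y -194.81 z 205.08 | F X -0.1 Y 0.6 z -2.9 w 19.6
```

View pics/s4.png

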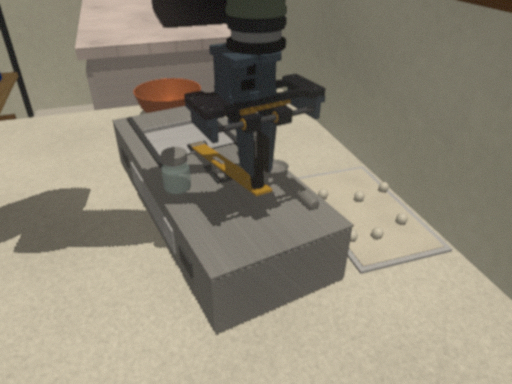

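```bash
python3 -m inch '[{"x":0.5,"y":0,"z":0,"yaw":0,"gripper":-1},{"x":0.9,"y":0,"z":0,"yaw":0,"gripper":-1},{"x":0.9,"y":0,"z":0,"yaw":0,"gripper":-1},{"x":0.9,"y":0,"z":0,"yaw":0,"gripper":-1},{"x":0.9,"y":0,"z":0,"yaw":0,"gripper":-1}]'; python3 -c "from h import *;st()";  python3 -m inch '[{"x":0.9,"y":0,"z":0,"yaw":0,"gripper":-1},{"x":0.9,"y":0,"z":0,"yaw":0,"gripper":-1},{"x":0.9,"y":0,"z":0,"yaw":0,"gripper":-1},{"x":0.9,"y":0,"z":0,"yaw":0,"gripper":-1},{"x":0.9,"y":0,"z":0,"yaw":0,"gripper":-1},{"x":0.5,"y":0,"z":0,"yaw":0,"gripper":-1},{"x":0,"y":0,"z":0,"yaw":0,"gripper":-1},{"x":0,"y":0,"z":0,"yaw":0,"gripper":-1}]'; python3 -c "from h import *;st()"; python3 -m inch '[{"x":-0.11,"y":0,"z":0.44,"yaw":0,"gripper":-1},{"x":-0.11,"y":0,"z":0.44,"yaw":0,"gripper":-1},{"x":-0.11,"y":0,"z":0.44,"yaw":0,"gripper":-1},{"x":-0.11,"y":0,"z":0.44,"yaw":0,"gripper":-1},{"x":-0.11,"y":0,"z":0.44,"yaw":0,"gripper":-1},{"x":0,"y":0,"z":0,"yaw":0,"gripper":-1},{"x":0,"y":0,"z":0,"yaw":0,"gripper":-1},{"x":0,"y":0,"z":0,"yaw":0,"gripper":-1}]'; python3 - <<'E'
from h import *
st(); d=grab('wrist','w5'); im=d['pixels']
cv2.imwrite('pics/w5z.png',cv2.resize(im[0:260,170:350,::-1],None,fx=2,fy=2,interpolation=cv2.INTER_CUBIC))
E
```

```text
time_s: 6.43
ee_pos: [567.6, -51.9, 204.9]
ee_rot: [180.0, 0.0, 100.6]
force: [1.1, -3.0, -1.2]
gripper_width: 19.7
t 6.43 X 0.23 Y -153.02 z 204.90 | F X 0.5 Y -3.1 z -1.2 w 19.7
time_s: 7.1
ee_pos: [557.9, -2.0, 204.3]
ee_rot: [-179.9, -0.2, 100.6]
force: [-0.7, 2.0, -1.4]
gripper_width: 19.1
t 7.10 X -0.13 Y -102.18 z 204.33 | F X -0.3 Y 2.1 z -1.4 w 19.1
time_s: 7.77
ee_pos: [559.6, -8.9, 182.8]
ee_rot: [180.0, -0.0, 100.6]
force: [0.2, 2.5, -1.0]
gripper_width: 19.2
t 7.77 X 0.25 Y -109.32 z 182.82 | F X 0.7 Y 2.4 z -1.0 w 19.2
```

View pics/w5z.png

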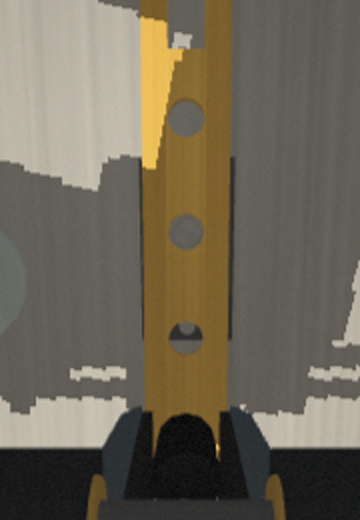

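The middle hole is at zoom (186,232), with the pin visible through it. I'll enhance that area.

```bash
python3 - <<'E'
from h import *
im=cam('w5')['pixels']; g=im[100:132,246:280].astype(float)
g=np.clip((g-40)*2.2,0,255).astype(np.uint8)
cv2.imwrite('pics/w5y.png',cv2.resize(g[:,:,::-1],None,fx=14,fy=14,interpolation=cv2.INTER_NEAREST))
print(im[104:128,254:272,2])
E
```

```text
[[51 49 48 49 50 49 49 49 50 52 46 50 50 51 49 49 50 50]
 [49 47 50 49 50 48 52 48 50 48 49 53 48 53 51 52 49 47]
 [48 50 47 48 49 48 50 48 46 51 48 48 52 52 49 50 50 51]
 [49 44 52 48 46 60 66 75 74 77 78 68 56 51 50 50 48 50]
 [52 49 43 55 64 79 84 87 85 85 86 83 77 67 59 51 52 48]
 [45 49 50 74 84 86 85 85 85 84 85 83 86 84 77 56 47 49]
 [50 46 74 88 88 85 83 86 90 89 92 86 86 86 87 78 50 48]
 [49 64 87 88 88 85 87 89 92 91 92 89 89 87 87 90 62 50]
 [46 82 89 82 83 86 89 91 89 90 91 94 92 88 87 85 80 51]
 [51 86 87 83 87 89 90 90 89 88 90 90 91 90 91 83 87 62]
 [69 87 85 86 87 87 87 87 89 88 88 92 91 91 89 89 86 71]
 [75 87 84 84 88 90 90 87 86 85 89 89 92 91 90 91 85 73]
 [68 86 83 87 89 87 86 87 86 88 86 88 87 90 88 90 86 78]
 [61 84 84 87 87 88 88 88 88 87 87 85 86 89 89 89 84 70]
 [66 86 87 85 89 89 88 87 88 89 87 87 87 89 89 82 80 64]
 [56 83 86 83 93 92 88 89 88 86 88 88 87 86 88 83 77 56]
 [49 73 84 84 89 90 90 90 88 89 89 87 88 85 85 82 65 52]
 [50 55 74 84 85 86 90 89 90 87 88 87 86 85 81 73 51 49]
 [50 47 56 72 84 81 87 86 90 91 86 86 83 82 75 59 49 47]
 [48 46 49 58 70 78 83 85 86 84 84 86 86 77 60 50 50 48]
 [43 49 46 49 52 65 70 73 79 73 74 75 70 59 52 52 50 49]
 [49 46 47 51 48 47 52 56 63 58 58 57 50 52 49 53 47 50]
 [45 44 49 49 50 52 47 47 48 51 49 50 51 49 51 49 47 50]
 [48 45 47 45 47 49 48 48 49 47 51 47 52 47 48 50 45 49]]
```

View pics/w5y.png

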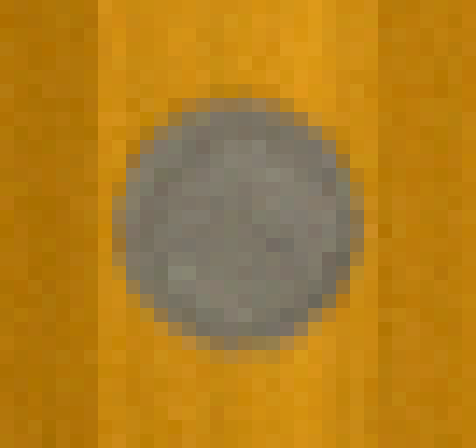

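```bash
python3 -m inch '[{"x":-0.018,"y":0,"z":0.1,"yaw":0,"gripper":-1},{"x":-0.018,"y":0,"z":0.1,"yaw":0,"gripper":-1},{"x":-0.018,"y":0,"z":0.1,"yaw":0,"gripper":-1},{"x":-0.018,"y":0,"z":0.1,"yaw":0,"gripper":-1}]' 6; python3 -c "from h import *;st()"; python3 -m inch '[{"x":-0.017,"y":0,"z":0.1,"yaw":0,"gripper":-1}]'; python3 -m inch '[{"x":-0.017,"y":0,"z":0.1,"yaw":0,"gripper":-1}]';python3 -c "from h import *;st()"
```

```text
time_s: 8.15
ee_pos: [559.8, -9.8, 178.8]
ee_rot: [180.0, 0.0, 100.6]
force: [-1.0, -0.4, -0.9]
gripper_width: 19.5
t 8.15 X 0.28 Y -110.25 z 178.78 | F X -1.0 Y -0.2 z -0.9 w 19.5
time_s: 8.23
ee_pos: [559.8, -10.0, 177.7]
ee_rot: [180.0, 0.0, 100.6]
force: [-0.2, 0.9, -1.0]
gripper_width: 19.6
time_s: 8.32
ee_pos: [559.9, -10.2, 176.7]
ee_rot: [180.0, 0.0, 100.6]
force: [0.6, 0.6, -0.6]
gripper_width: 19.8
t 8.32 X 0.27 Y -110.66 z 176.74 | F X 0.7 Y 0.5 z -0.6 w 19.8
```

```bash
python3 -m inch '[{"x":-0.016,"y":0,"z":0.1,"yaw":0,"gripper":-1},{"x":0,"y":0,"z":0,"yaw":0,"gripper":-1}]';python3 -c "from h import *;st()"; python3 -m inch '[{"x":-0.015,"y":0,"z":0.1,"yaw":0,"gripper":-1},{"x":0,"y":0,"z":0,"yaw":0,"gripper":-1}]';python3 -c "from h import *;st()"; python3 -c "
from h import *
d=grab('wrist','w6'); im=d['pixels']
g=np.clip((im[90:190,230:290].astype(float)-30)*2,0,255).astype(np.uint8)
cv2.imwrite('pics/w6y.png',cv2.resize(g[:,:,::-1],None,fx=6,fy=6,interpolation=cv2.INTER_NEAREST))"
```

```text
time_s: 8.48
ee_pos: [559.8, -10.5, 175.6]
ee_rot: [-180.0, 0.0, 100.6]
force: [0.6, -0.3, -0.2]
gripper_width: 19.3
t 8.48 X 0.15 Y -110.90 z 175.58 | F X 0.5 Y -0.4 z -0.2 w 19.3
time_s: 8.65
ee_pos: [559.8, -10.6, 174.7]
ee_rot: [180.0, 0.0, 100.6]
force: [-0.3, -0.4, -0.8]
gripper_width: 19.8
t 8.65 X 0.18 Y -111.06 z 174.68 | F X -0.3 Y -0.3 z -0.8 w 19.8
```

View pics/w6y.png

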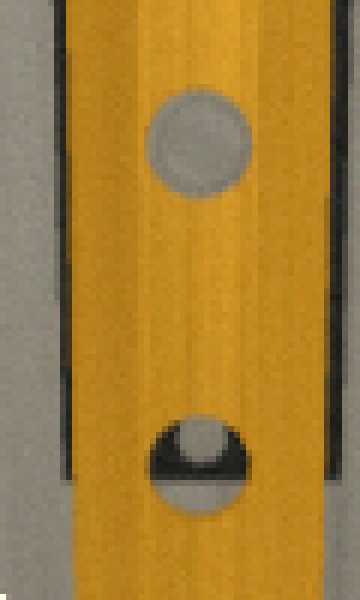

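The pin at about (198,145) looks centred in the middle hole at (200,143), and there is no contact force. I'll keep lowering.

```bash
python3 -m inch '[{"x":-0.014,"y":0,"z":0.1,"yaw":0,"gripper":-1},{"x":-0.014,"y":0,"z":0.1,"yaw":0,"gripper":-1},{"x":-0.014,"y":0,"z":0.1,"yaw":0,"gripper":-1}]';python3 -c "from h import *;st()"; python3 -m inch '[{"x":-0.014,"y":0,"z":0.1,"yaw":0,"gripper":-1},{"x":-0.013,"y":0,"z":0.1,"yaw":0,"gripper":-1},{"x":-0.013,"y":0,"z":0.1,"yaw":0,"gripper":-1}]';python3 -c "from h import *;st()"; python3 -m inch '[{"x":-0.013,"y":0,"z":0.1,"yaw":0,"gripper":-1},{"x":-0.013,"y":0,"z":0.1,"yaw":0,"gripper":-1},{"x":-0.012,"y":0,"z":0.1,"yaw":0,"gripper":-1}]';python3 -c "from h import *;st()"
```

```text
time_s: 8.95
ee_pos: [560.0, -11.0, 171.8]
ee_rot: [180.0, 0.0, 100.6]
force: [0.4, -2.4, 0.0]
gripper_width: 19.5
t 8.95 X 0.27 Y -111.50 z 171.75 | F X -0.0 Y -2.4 z 0.0 w 19.5
time_s: 9.2
ee_pos: [560.0, -11.2, 168.7]
ee_rot: [180.0, 0.0, 100.6]
force: [0.1, -2.2, -0.3]
gripper_width: 19.5
t 9.20 X 0.19 Y -111.62 z 168.65 | F X -0.3 Y -2.2 z -0.3 w 19.5
time_s: 9.45
ee_pos: [560.0, -11.4, 165.6]
ee_rot: [180.0, 0.0, 100.6]
force: [0.7, -2.2, 0.0]
gripper_width: 19.6
t 9.45 X 0.20 Y -111.88 z 165.63 | F X 0.2 Y -2.3 z 0.0 w 19.6
```

```bash
python3 -m inch '[{"x":-0.012,"y":0,"z":0.1,"yaw":0,"gripper":-1},{"x":-0.012,"y":0,"z":0.1,"yaw":0,"gripper":-1}]';python3 -c "from h import *;st()"; python3 -m inch '[{"x":-0.012,"y":0,"z":0.08,"yaw":0,"gripper":-1},{"x":0,"y":0,"z":0,"yaw":0,"gripper":-1}]';python3 -c "from h import *;st()"
```

```text
time_s: 9.62
ee_pos: [560.1, -11.7, 163.6]
ee_rot: [180.0, 0.0, 100.6]
force: [0.2, -1.5, -1.1]
gripper_width: 19.8
t 9.62 X 0.22 Y -112.17 z 163.64 | F X -0.1 Y -1.5 z -1.1 w 19.8
time_s: 9.78
ee_pos: [560.1, -11.7, 163.2]
ee_rot: [180.0, -0.0, 100.6]
force: [-0.0, -1.0, 0.9]
gripper_width: 19.4
t 9.78 X 0.20 Y -112.17 z 163.20 | F X -0.2 Y -1.0 z 0.9 w 19.4
```

```bash
python3 -m inch '[{"x":0,"y":0,"z":0.04,"yaw":0,"gripper":-1},{"x":0,"y":0,"z":0,"yaw":0,"gripper":-1}]';python3 -c "from h import *;st()"; python3 -m inch '[{"x":0,"y":0,"z":0,"yaw":0,"gripper":-0.45},{"x":0,"y":0,"z":0,"yaw":0,"gripper":-0.3},{"x":0,"y":0,"z":0,"yaw":0,"gripper":-0.1},{"x":0,"y":0,"z":0,"yaw":0,"gripper":-0.1},{"x":0,"y":0,"z":0,"yaw":0,"gripper":-0.1},{"x":0,"y":0,"z":-0.5,"yaw":0,"gripper":-0.1},{"x":0,"y":0,"z":-1,"yaw":0,"gripper":-0.1},{"x":0,"y":0,"z":-2,"yaw":0,"gripper":-0.1},{"x":0,"y":0,"z":-3,"yaw":0,"gripper":-0.1},{"x":0,"y":0,"z":-3,"yaw":0,"gripper":-0.1},{"x":0,"y":0,"z":-2,"yaw":0,"gripper":-0.1},{"x":0,"y":0,"z":0,"yaw":0,"gripper":-0.1}]'; python3 - <<'E'
from h import *
st(); d=grab('wrist','w7'); im=d['pixels']; grab('side','s7')
A=cv2.resize(im[40:240,180:340],None,fx=2.5,fy=2.5); 
B=cv2.resize(cam('s7')['pixels'][100:300,110:270],None,fx=2.5,fy=2.5)
cv2.imwrite('pics/f7.png',np.hstack([A,B])[:,:,::-1])
t=cam('s7')
E
```

```text
time_s: 9.95
ee_pos: [560.1, -11.7, 163.1]
ee_rot: [180.0, 0.0, 100.6]
force: [-0.9, -1.4, 4.1]
gripper_width: 19.6
t 9.95 X 0.26 Y -112.19 z 163.12 | F X -1.1 Y -1.2 z 4.1 w 19.6
time_s: 10.95
ee_pos: [562.5, -11.8, 283.8]
ee_rot: [179.4, 0.1, 100.6]
force: [0.7, -0.6, 0.4]
gripper_width: 40.9
t 10.95 X 2.58 Y -112.74 z 283.78 | F X 0.6 Y -0.7 z 0.4 w 40.9
```

View pics/f7.png

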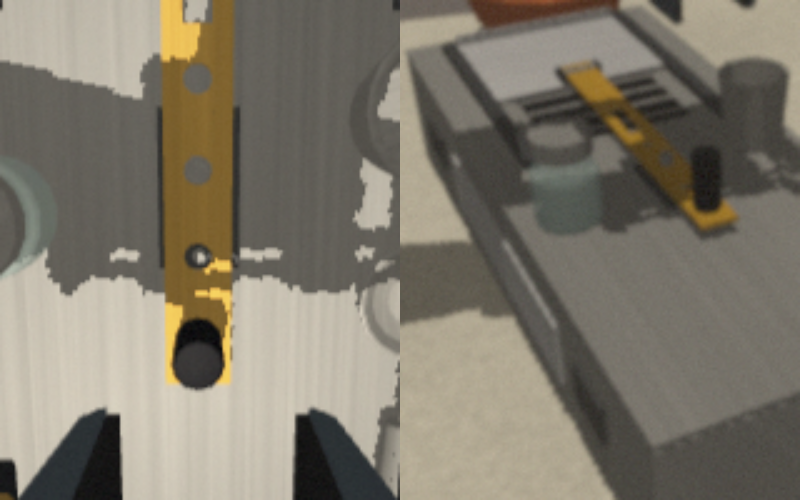

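The wrist view shows the pin filling the middle hole at (197,170) in the crop. The side view shows the stay low over the plate, and the cup and jar are standing. I'll check the heights numerically.

```bash
python3 - <<'E'
from h import *
w=cam('w7'); s=cam('s7')
px=lambda zu,zv:(180+zu/2.5,40+zv/2.5)
f=lambda u,v,z:np.round([(onz(w,u,v,z)[:2]-O)@X,(onz(w,u,v,z)[:2]-O)@Y],1)
im=w['pixels'].astype(int); sat=im[...,0]-im[...,2]
for z in(134,144): print(z,[f(*px(197,v),z) for v in(79,170,257)])
# knob top: wrist top disc centre (198,364), side top centre (706,153)
uw=px(198,364); us=(110+306/2.5,100+153/2.5)
c1,r1=ray(w,*uw);c2,r2=ray(s,*us)
t=np.linalg.lstsq(np.c_[r1,-r2],c2-c1,rcond=None)[0]; p,q=c1+t[0]*r1,c2+t[1]*r2
print('knob top',p,q,'chest Y',((p+q)[:2]/2-O)@Y)
# same method before: w1 & side0
# strip -y end in side view, before and after (orange lower tip), projected expectation
rv=np.array([-134-0+185-9+0]) 
def P(yc,z,x=1): return [*(O+X*x+Y*yc),z]
print('pred knob top side, down / 12mm up at pin:',proj(s,[P(-112.7,178),P(-111,194.5)]),'seen',us)
print('pred side before', proj(s,[P(-203.9,178)]))
b=cam('side0')['pixels']; k=(b.max(2)<40);k[:180]=0;k[215:]=0;k[:,:245]=0;k[:,275:]=0; y,x=np.nonzero(k);print('before seen',x.mean(),y.min(),y.max())
b=s['pixels']; k=(b.max(2)<40);k[:150]=0;k[190:]=0;k[:,:222]=0;k[:,245:]=0; y,x=np.nonzero(k);print('after seen',x.mean(),y.min(),y.max())
print('knob base pred before/after', proj(s,[P(-203.9,134),P(-112.7,134)]))
E
```

```text
134 [array([ 1.2, -8.2]), array([  1.1, -42.7]), array([  1. , -77.7])]
144 [array([ 1.2, -9.2]), array([  1.1, -42.5]), array([  1. , -76.4])]
knob top [561.21056136 -11.56237571 176.50973903] [560.92793759 -11.5063752  176.48100437] chest Y -112.1799865104928
pred knob top side, down / 12mm up at pin: [[232.48060728 160.5682713 ]
 [231.75266497 151.41650256]] seen (232.4, 161.2)
pred side before [[258.93481978 186.67645622]]
before seen 258.4438202247191 186 211
after seen 232.28571428571428 159 183
knob base pred before/after [[258.74220349 210.20710421]
 [233.18831951 182.76366987]]
```

```bash
python3 -c "
from h import *
a=cam('side0')['pixels'].astype(int);b=cam('s7')['pixels'].astype(int)
for n,(r0,r1,c0,c1) in dict(jar=(148,192,160,190),cup=(123,160,237,266),spoon=(162,208,285,318)).items():
    A=a[r0:r1,c0:c1].mean(2).astype(np.float32);B=b[r0:r1,c0:c1].mean(2).astype(np.float32)
    print(n,cv2.phaseCorrelate(A,B))
st(); print(env.job_done())"
```

```text
jar ((0.24450295107862097, 0.609122627483309), 0.487940124935574)
cup ((-0.06075808509058689, -0.015477257121386145), 0.7031684633096059)
spoon ((0.055572895957372026, -0.04329857578590435), 0.9975022646012129)
t 11.05 X 0.47 Y -112.26 z 278.84 | F X -0.5 Y -0.0 z -0.1 w 40.8
the job is handed in; nothing more can be done
None
```

I lifted the stay by its knob and pushed the shutter open about 91 mm. I then lowered the middle hole over the pin, let go, backed off to about 115 mm above the grasp height and handed the job in at 11 s.

- **Stay seated:** The last wrist picture shows the pin in the middle hole. The holes measure 34.5–35 mm apart at the stay's fully-down height, against 35 mm true. The knob's top came out at 176.5 mm, against 178 mm expected flat, which is within the 2 mm calibration error. If the stay were resting on the pin, the knob's top would be at about 194 mm.
- **Forces:** Of the wrist forces I read during the lowering, the largest was about 4 N, at the very end when the stay came to rest. Readings before that stayed at or below about 2.5 N. I read the force between short steps, so a brief peak could have gone unseen.
- **Bystanders:** Comparing the side pictures before and after, the cup and spoon shifted by less than 0.1 pixel. The jar showed 0.6 pixel with weak correlation. I put that down to the shadow and the changed background behind it, since the gripper went nowhere near it, but I did not check it a second way.

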